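# Assemble the pool table's levelling foot

### The arm

A 6-joint arm with a two-finger parallel gripper is mounted at the origin on the work surface. World frame = base frame: x ahead of the robot, y to its left, z up, the work surface at z = 0. Lengths are in m, angles in degrees, forces in N, time in s.
With the tool pointing down it reaches from about 0.375 to 0.9 m from the base axis. Payload 3.1 kg.
Tool frame: the origin (TCP) lies at the very end of the fingers, on their centre line; the grasp point (between the pads) lies 19 mm behind it (bot.tcp_to_grasp is the distance from the TCP to the grasp point, in m); z points along the fingers, y is the line along which they close (so a half turn about z gives the same grasp; the last joint's range is limited). The gripper opens to 87 mm and grips with 3 to 60 N. Pads are 19 mm wide; open, the fingers measure 117 mm over their backs; the gripper's body (75 mm by 190 mm) begins 51 mm behind the grasp point.
Start: joints at [-78.123, 30.224, 82.088, -0, 67.689, -10.227], TCP at [0.235, -0.579, 0.223] pointing down, gripper open.
Joint ranges: [-176.69, 176.69], [-43.24, 126.21], [12.49, 139.97], [-82, 262], [0, 151.66], [-163.58, 163.58]. Speed limits (degrees/s): [159.86, 159.86, 180, 180, 180, 180].

### API

Orientations are given as a 3x3 rotation matrix whose columns are the frame's x, y, z axes.
In Python, from rig import telemetry, capture, camera_info, job, bot gives the robot as it stands. The module is installed in compiled form; this text tells all that it offers.
- The arm moves only by the tool carry_out, never from a script. Its argument "deltas" is a list that holds one entry, the list of rows, each a list of 7 numbers: the shift along the tool's x, y, z scaled (see below), then the turn, a rotation vector about the tool's x, y, z scaled (see below), then the closure, from -1 (fully open) to 1 (shut). In form: [[[dx, dy, dz, ax, ay, az, claw], ...]]. A call has exactly 10 rows; each row is the pose to reach, as a shift and turn from the pose commanded when the call began, along the tool's axes at that moment, turning the shorter way round; what a row does not reach only later rows make up. The controller multiplies each number of a shift by 15 cm and each number of a turn by 360 degrees. A row lasts 1/12 s, in which the tool goes at most 41.7 mm and 7.16 degrees, less where a joint would pass 70% of its speed; a pose out of reach is approached as far as the arm can. A call with a number of a shift or a turn outside -1 to 1 is refused whole. A call with a gripper value outside its range is refused whole. The fingers move at their own pace and stop on an object; the grip force is fixed at half the most. Time passes only in rows, so rows that repeat a pose let the fingers close, or fill a call up. It gives the time, the measured TCP pose, the force, the opening and the grip force at its end, in the units of the state.
- telemetry.read_state(): the state, without advancing time (a new reading comes with each control period).
- capture(name): name is "side" or "top"; returns the picture (400x640x3 uint8, red, green, blue); there is no depth.
- camera_info(name): a dict with "mtx" (3x3 intrinsics, pixels), "cam_to_world" (4x4, takes a point from camera to world coordinates). Camera axes: x right, y down, z forward; pixel columns grow to the right and rows downward; lengths in m; the calibration is good to about 2 mm. A picture is of the moment at which its call begins. camera_info takes no time and is no camera call.
- job.hand_in(): hands the job in; it is judged then, once.
The state is a dict: "time_s": time; "joint_positions": joint angles; "qvel": joint speeds; "tau": joint torques, N m; "position": TCP position; "tcp_rot": TCP orientation; "force": force on the tool from outside, world axes, zero at the start; "moment": the same for the moment, N m; "opening": opening from 0.0 (shut) to 1.0 (fully open); "grasp_force": force on a finger pad.
Only numpy, scipy, OpenCV 4.12 (cv2) and the standard library are available. Lean on these libraries where they do the work, as an engineer would, in place of code of your own. Each camera call takes 0.05 s, during which the arm holds its last target. There are 200 camera calls.

### The job

Put the pool table's levelling foot together: stand the square metal tube that lies on the bench up on its end on the bench and let go of it, then take it again from above and slide it down over the foot's post until it sits flat on the plate. Next slide the flat black ring down onto the tube, and last the tall steel collar down onto the ring, each fully home. Lower the parts down the post rather than dropping them, and leave the mug, the tin and the wrench where they are.

Things in the scene. Friction and masses are not known exactly. Their poses are not given: they have to be found in the camera images.
- foot: Levelling foot, fixed to the bench: dark steel plate 120 x 120 x 16 mm with a plain steel post at its centre, 26 mm in diameter, rising 140 mm above the plate (tip 156 mm above the bench; top 8 mm coned to 14 mm). Four 4 mm high bolt heads near the corners, clear of the tube. Origin at the centre of the plate's underside, z up along the post.
- tube: Square aluminium tube, 100 mm long, 46 x 46 mm outside, 30 x 30 mm hole right through, 0.2 to 0.45 kg. Starts lying flat to the robot's left, its length roughly along world y. Origin at its very centre; x along its length (both ends alike), y and z across its flats. Origin 50 mm high when standing on the bench, 66 mm when home on the plate.
- flat_ring: Flat black hard-nylon ring, 64 mm outside diameter, 30 mm bore, 16 mm thick, lying flat on the bench to the robot's right; it and the collar may be in either of two places there. Origin at the centre of its underside as it starts, z along its axis. Home it lies on the tube, its underside 116 mm above the bench.
- flat_ring_center (a point): The very centre of the flat black ring, 8 mm above its underside; 124 mm above the bench when home.
- collar: Tall plain steel collar, 48 mm outside diameter, 30 mm bore, 60 mm tall, 0.35 to 0.65 kg, standing on end on the bench to the robot's right. Origin at the centre of its underside as it starts, z along its axis. Home it stands on the flat ring, its underside 132 mm above the bench; the post then ends 36 mm below its top.
- collar_center (a point): The very centre of the collar, 30 mm above its underside; 162 mm above the bench when home.
- mug: White mug, 80 mm across, 95 mm tall, beyond the foot; a bystander. Origin at the centre of its underside.
- tin: Plain closed steel tin, 74 mm across, 110 mm tall, beyond the foot; a bystander. Origin at the centre of its underside.
- wrench: Steel wrench, 180 mm long, lying on the bench to the left of the tube; a bystander. Origin at the middle of its length on the bench, x along it.
Not all that is in view belongs to the job. Of the things that look like the tube, the smaller one is meant. What is shaped like the collar but red is not meant.

How it is judged:
By the outcome, as a careful person would: the job done as asked, in the order asked, and still so for the second after the job is handed in, with the robot touching nothing.
It also fails if it takes over 72 s, if anything falls off the work surface, if the arm or the gripper's body presses on something with over 40 N, if the wrist force passes 120 N, or if a joint passes its speed limit or range.

## Working session

There is one attempt and no reset: what is moved stays moved. The work goes in short steps, Python scripts to look and compute and a tool call to move; the robot and the scene stay as the last step left them, time stands still between calls to the robot, and variables do not carry over. Pictures are saved under pics/ and viewed, at most 10 in all, crops included, and the job is handed in when it is done.

Besides the shell and the picture viewer there is one more tool, called after "Emit:" as name(argument=value, ...), one argument or row to a line, values as JSON. carry_out: Moves the arm, as the interface text tells. Its arguments: {"type":"object","properties":{"deltas":{"type":"array","items":{"type":"array","items":{"type":"array","items":{"type":"number"}}}}},"required":["deltas"]}

```bash
mkdir -p pics; python3 - <<'E'
from rig import telemetry, capture, camera_info, bot
import cv2,numpy as np
np.set_printoptions(precision=4,suppress=True)
for n in("side","top"):
    im=capture(n); cv2.imwrite(f"pics/{n}0.png",im[:,:,::-1]); c=camera_info(n); print(n,c["mtx"],c["cam_to_world"])
s=telemetry.read_state(); print(s); print(bot.tcp_to_grasp)
E
```

```text
side [[420.7189   0.     322.1748]
 [  0.     420.7189 198.1238]
 [  0.       0.       1.    ]] [[-0.9859 -0.1088  0.1273  0.4204]
 [-0.1668  0.5709 -0.8039  0.9092]
 [ 0.0148 -0.8138 -0.581   0.6858]
 [ 0.      0.      0.      1.    ]]
top [[429.1589   0.     319.5877]
 [  0.     429.1589 199.676 ]
 [  0.       0.       1.    ]] [[-0.0231 -0.9941  0.1061  0.4449]
 [-0.9996  0.0246  0.0131  0.0172]
 [-0.0156 -0.1057 -0.9943  1.1603]
 [ 0.      0.      0.      1.    ]]
{'time_s': 0.1, 'joint_positions': array([-78.1252,  30.2733,  82.1514,   0.0013,  67.6903, -10.228 ]), 'qvel': array([-0.0889, -0.2281, -0.2727, -0.0278,  0.1058, -0.0531]), 'tau': array([ -0.    , -44.0985, -17.7151,   0.0635,   0.0534,  -0.    ]), 'position': array([ 0.2351, -0.5784,  0.2217]), 'tcp_rot': array([[ 0.9265,  0.3763, -0.0004],
       [ 0.3763, -0.9265,  0.002 ],
       [ 0.0004, -0.002 , -1.    ]]), 'force': array([-0.2208,  0.4439, -0.1825]), 'moment': array([ 0.0065,  0.0197, -0.0313]), 'grasp_force': 0.0, 'opening': 0.9972030848926136}
0.0187
```

View pics/top0.png

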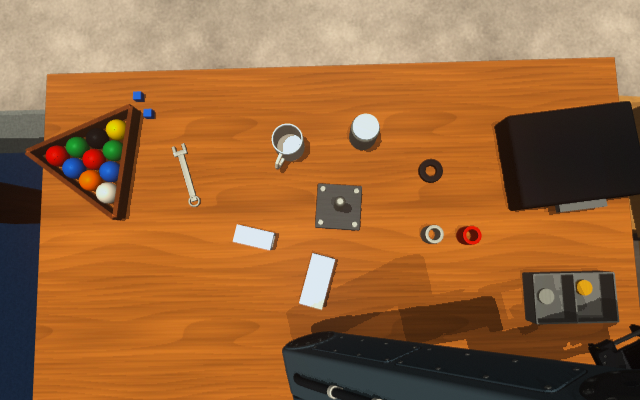

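View pics/side0.png

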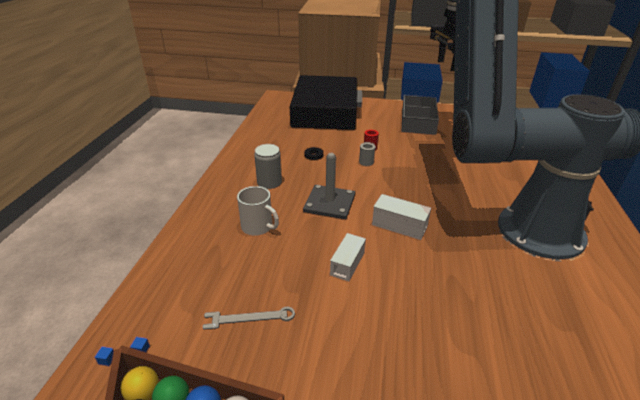

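The top view's candidates are:
- **Tube:** small white box at (255,237), or the larger one at (318,281). I choose the small one.
- **Collar:** steel one at (432,234), or red one at (469,235). I choose the steel one.
- **Ring:** black ring at (430,170).

The foot's plate is at (339,207), with the wrench at (187,175), the mug at (288,142) and the tin at (365,130).

```bash
cat > h.py <<'E'
import cv2,numpy as np
from rig import telemetry,capture,camera_info,bot
np.set_printoptions(precision=4,suppress=True)
def p2w(n,uv,z):
    c=camera_info(n);T=c["cam_to_world"];d=T[:3,:3]@np.linalg.inv(c["mtx"])@[uv[0],uv[1],1]
    return (T[:3,3]+d*(z-T[2,3])/d[2])
def w2p(n,P):
    c=camera_info(n);T=c["cam_to_world"];q=c["mtx"]@T[:3,:3].T@(np.asarray(P)-T[:3,3]);return q[:2]/q[2]
def st():
    s=telemetry.read_state()
    print("t",s["time_s"],"p",s["position"],"F",s["force"],"op",round(s["opening"],3),"gf",s["grasp_force"],"q",s["joint_positions"]);print(s["tcp_rot"]);return s
E
python3 - <<'E'
from h import *
im=cv2.imread("pics/top0.png")
cv2.imwrite("pics/crop1.png",cv2.resize(im[140:320,220:460],None,fx=3.3333,fy=3.3333,interpolation=cv2.INTER_CUBIC))
g=cv2.cvtColor(im,cv2.COLOR_BGR2HSV)
def seg(box,mask,z,name):
    x0,y0,x1,y1=box;m=np.zeros_like(mask);m[y0:y1,x0:x1]=mask[y0:y1,x0:x1]
    cs,_=cv2.findContours(m,cv2.RETR_EXTERNAL,cv2.CHAIN_APPROX_NONE)
    c=max(cs,key=cv2.contourArea)[:,0].astype(float)
    W=np.array([p2w("top",p,z)[:2] for p in c])
    r=cv2.minAreaRect((W*1000).astype(np.float32));e=cv2.fitEllipse((W*1000).astype(np.float32))
    print(name,"npix",m.sum()//255,"px",c.mean(0),"rect",r,"ell",e)
white=((g[...,1]<60)&(g[...,2]>150)).astype(np.uint8)*255
seg((225,215,285,255),white,.046,"tube")
gray=((g[...,1]<90)).astype(np.uint8)*255
seg((415,218,450,252),gray,.06,"collar")
dark=((g[...,2]<75)).astype(np.uint8)*255
seg((410,150,450,190),dark,.016,"ring")
pl=((g[...,1]<100)).astype(np.uint8)*255
seg((305,172,372,240),pl,.016,"plate")
E
```

```text
tube npix 700 px [254.5826 237.2348] rect ((470.985595703125, 204.85023498535156), (103.87278747558594, 46.106422424316406), 75.70111846923828) ell ((471.66925048828125, 207.24383544921875), (50.184532165527344, 119.85689544677734), 165.92340087890625)
collar npix 257 px [432.0536 233.8929] rect ((468.5977478027344, -252.52029418945312), (55.87864685058594, 43.17963409423828), 88.66838836669922) ell ((467.823486328125, -253.1428985595703), (43.70271301269531, 54.78227996826172), 4.4058966636657715)
ring npix 348 px [430.1212 170.8788] rect ((637.2176513671875, -266.50970458984375), (64.32203674316406, 59.94486999511719), 88.49545288085938) ell ((637.9049072265625, -267.03802490234375), (60.23824691772461, 62.338653564453125), 22.027090072631836)
plate npix 1945 px [338.2164 206.3684] rect ((547.7236328125, -16.92113494873047), (118.00320434570312, 118.30807495117188), 84.7549819946289) ell ((547.8839721679688, -17.038970947265625), (135.89718627929688, 137.16043090820312), 45.03009796142578)
```

View pics/crop1.png

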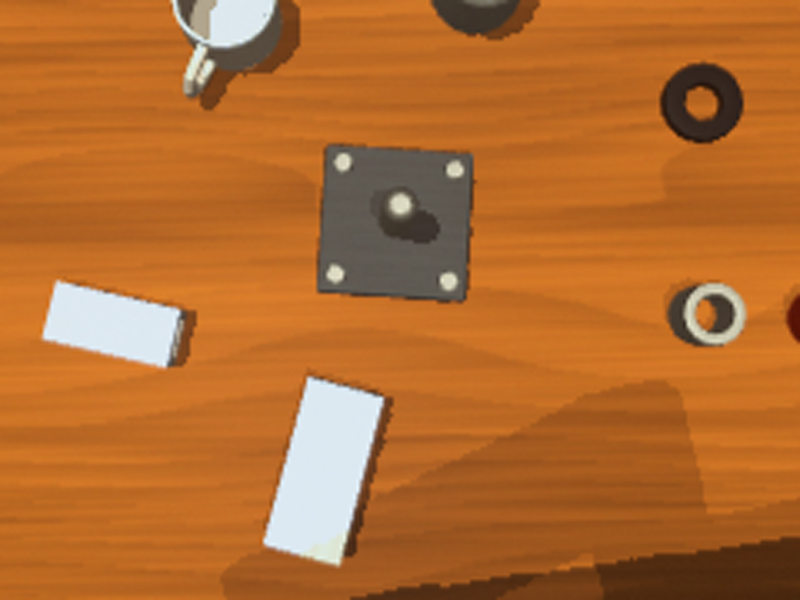

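The crop confirms the choice. The small tube is at crop (112,324), the foot's post tip at (400,204), the ring at (701,103) and the steel collar's top at (714,314). The red one is only at the right edge.

```bash
cat >> h.py <<'E'
from scipy.spatial.transform import Rotation as Ro
def Rdown(yaw):  # tool x at yaw, z down
    c,s=np.cos(np.radians(yaw)),np.sin(np.radians(yaw));return np.array([[c,s,0],[s,-c,0],[0,0,-1.]])
def go(P,R,P0=None,R0=None):
    s=telemetry.read_state();P0=s["position"] if P0 is None else P0;R0=s["tcp_rot"] if R0 is None else R0
    print("shift",R0.T@(np.asarray(P)-P0)/.15,"turn",Ro.from_matrix(R0.T@R).as_rotvec()/2/np.pi)
E
python3 - <<'E'
from h import *
print("tip",p2w("top",(340,201.2),.156),"collar",p2w("top",(434.2,234.2),.06),"ring",p2w("top",(430.4,170.8),.016),"red",p2w("top",(469,235),.06))
print("wrench",p2w("top",(180,148),.005),p2w("top",(194,203),.005))
for P in [(.4715,.2068,.046),(.638,-.267,.016),(.468,-.253,.06),(.548,-.017,.156)]: print(w2p("side",P))
go([.4777,.2310,.2],Rdown(75.7))
E
```

```text
tip [ 0.5472 -0.0175  0.156 ] collar [ 0.4666 -0.258   0.06  ] ring [ 0.6377 -0.2676  0.016 ] red [ 0.4625 -0.346   0.06  ]
wrench [0.7209 0.4139 0.005 ] [0.5675 0.3739 0.005 ]
[347.7582 249.0344]
[313.464  151.7774]
[366.6051 146.692 ]
[330.3942 154.2249]
shift [ 3.529  -4.3904  0.1544] turn [-0.0003 -0.0002 -0.1489]
```

Emit:
carry_out(
  deltas=[
    [[0.1, -0.08, 0, 0, 0, 0, -1], [0.2, -0.16, 0, 0, 0, 0, -1], [0.3, -0.24, 0, 0, 0, 0, -1], [0.4, -0.32, 0, 0, 0, 0, -1], [0.5, -0.4, 0, 0, 0, 0, -1], [0.6, -0.48, 0, 0, 0, 0, -1], [0.7, -0.56, 0, 0, 0, 0, -1], [0.8, -0.64, 0, 0, 0, 0, -1], [0.9, -0.72, 0, 0, 0, 0, -1], [1, -0.8, 0, 0, 0, 0, -1]],
  ],
)

```text
time_s: 0.93
position: [0.3292, -0.4102, 0.2222]
tcp_rot: [[0.927, 0.376, -0.0], [0.376, -0.927, 0.001], [-0.0, -0.001, -1.0]]
force: [-0.3, 0.5, 0.4]
opening: 0.999
grasp_force: 0.0
```

Emit:
carry_out(
  deltas=[
    [[0.1, -0.08, 0, 0, 0, 0, -1], [0.2, -0.16, 0, 0, 0, 0, -1], [0.3, -0.24, 0, 0, 0, 0, -1], [0.4, -0.32, 0, 0, 0, 0, -1], [0.5, -0.4, 0, 0, 0, 0, -1], [0.6, -0.48, 0, 0, 0, 0, -1], [0.7, -0.56, 0, 0, 0, 0, -1], [0.8, -0.64, 0, 0, 0, 0, -1], [0.9, -0.72, 0, 0, 0, 0, -1], [1, -0.8, 0, 0, 0, 0, -1]],
  ],
)

```text
time_s: 1.77
position: [0.423, -0.2427, 0.2223]
tcp_rot: [[0.927, 0.376, -0.001], [0.376, -0.927, 0.001], [-0.0, -0.001, -1.0]]
force: [-0.7, 0.5, 0.6]
opening: 0.999
grasp_force: 0.0
```

Emit:
carry_out(
  deltas=[
    [[0.1, -0.08, 0, 0, 0, 0, -1], [0.2, -0.16, 0, 0, 0, 0, -1], [0.3, -0.24, 0, 0, 0, 0, -1], [0.4, -0.32, 0, 0, 0, 0, -1], [0.5, -0.4, 0, 0, 0, 0, -1], [0.6, -0.48, 0, 0, 0, 0, -1], [0.7, -0.56, 0, 0, 0, 0, -1], [0.8, -0.64, 0, 0, 0, 0, -1], [0.9, -0.72, 0, 0, 0, 0, -1], [1, -0.8, 0, 0, 0, 0, -1]],
  ],
)

```text
time_s: 2.6
position: [0.5167, -0.0751, 0.2222]
tcp_rot: [[0.927, 0.376, -0.001], [0.376, -0.927, 0.0], [-0.001, -0.001, -1.0]]
force: [-1.0, 0.3, -1.0]
opening: 0.998
grasp_force: 0.0
```

Emit:
carry_out(
  deltas=[
    [[0.05, -0.1, 0, 0, 0, 0, -1], [0.1, -0.2, 0, 0, 0, 0, -1], [0.16, -0.3, 0, 0, 0, 0, -1], [0.21, -0.4, 0, 0, 0, 0, -1], [0.26, -0.5, 0, 0, 0, 0, -1], [0.32, -0.6, 0, 0, 0, 0, -1], [0.37, -0.7, 0, 0, 0, 0, -1], [0.42, -0.8, 0, 0, 0, 0, -1], [0.48, -0.9, 0, 0, 0, 0, -1], [0.53, -1, 0, 0, 0, 0, -1]],
  ],
)

```text
time_s: 3.43
position: [0.5337, 0.0936, 0.2222]
tcp_rot: [[0.926, 0.376, -0.001], [0.376, -0.926, 0.0], [-0.001, -0.0, -1.0]]
force: [0.7, -0.1, 0.0]
opening: 1.003
grasp_force: 0.0
```

Emit:
carry_out(
  deltas=[
    [[0, -0.13, 0, 0, 0, -0.019, -1], [0, -0.26, 0, 0, 0, -0.037, -1], [0, -0.39, 0, 0, 0, -0.056, -1], [0, -0.52, 0, 0, 0, -0.075, -1], [0, -0.65, 0, 0, 0, -0.093, -1], [0, -0.78, 0, 0, 0, -0.112, -1], [0, -0.9, 0, 0, 0, -0.13, -1], [0, -0.99, 0.1, 0, 0, -0.149, -1], [0, -0.99, 0.2, 0, 0, -0.149, -1], [0, -0.99, 0.3, 0, 0, -0.149, -1]],
  ],
)

```text
time_s: 4.27
position: [0.4774, 0.2312, 0.177]
tcp_rot: [[0.244, 0.97, 0.0], [0.97, -0.244, 0.0], [0.0, 0.0, -1.0]]
force: [0.7, 0.2, -0.1]
opening: 1.003
grasp_force: 0.0
```

```bash
python3 - <<'E'
from h import *
st();go([.4777,.2310,.005],Rdown(75.7))
E
```

```text
t 4.2667 p [0.4774 0.2312 0.177 ] F [ 0.7033  0.2303 -0.104 ] op 1.003 gf 0.0 q [13.7664 26.5386 98.3748  0.0006 55.0755 27.894 ]
[[ 0.2441  0.9698  0.0002]
 [ 0.9698 -0.2441  0.0001]
 [ 0.0001  0.0002 -1.    ]]
shift [-0.0011  0.0024  1.1469] turn [ 0.     -0.      0.0005]
```

Emit:
carry_out(
  deltas=[
    [[0, 0, 0.12, 0, 0, 0, -1], [0, 0, 0.25, 0, 0, 0, -1], [0, 0, 0.37, 0, 0, 0, -1], [0, 0, 0.5, 0, 0, 0, -1], [0, 0, 0.62, 0, 0, 0, -1], [0, 0, 0.74, 0, 0, 0, -1], [0, 0, 0.84, 0, 0, 0, -1], [0, 0, 0.92, 0, 0, 0, -1], [0, 0, 0.97, 0, 0, 0, -1], [0, 0, 1, 0, 0, 0, -1]],
  ],
)

```text
time_s: 5.1
position: [0.4774, 0.2302, 0.0264]
tcp_rot: [[0.246, 0.969, -0.002], [0.969, -0.246, -0.0], [-0.001, -0.002, -1.0]]
force: [0.3, 0.4, 0.1]
opening: 1.002
grasp_force: 0.0
```

Emit:
carry_out(
  deltas=[
    [[0, 0, 0.07, 0, 0, 0, -1], [0, 0, 0.12, 0, 0, 0, -1], [0, 0, 0.14, 0, 0, 0, -1], [0, 0, 0.14, 0, 0, 0, 1], [0, 0, 0.14, 0, 0, 0, 1], [0, 0, 0.14, 0, 0, 0, 1], [0, 0, 0.14, 0, 0, 0, 1], [0, 0, 0.14, 0, 0, 0, 1], [0, 0, 0.14, 0, 0, 0, 1], [0, 0, 0.14, 0, 0, 0, 1]],
  ],
)

```text
time_s: 5.93
position: [0.4781, 0.2304, 0.0068]
tcp_rot: [[0.246, 0.969, 0.0], [0.969, -0.246, 0.0], [0.0, 0.0, -1.0]]
force: [-0.0, -0.1, 0.8]
opening: 0.557
grasp_force: 0.0
```

Emit:
carry_out(
  deltas=[
    [[0, 0, 0, 0, 0, 0, 1], [0, 0, 0, 0, 0, 0, 1], [0, 0, 0, 0, 0, 0, 1], [0, 0, -0.05, 0, 0, 0, 1], [0, 0, -0.2, 0, 0, 0, 1], [0, 0, -0.35, 0, 0, 0, 1], [0, 0, -0.5, 0, 0, 0, 1], [0, 0, -0.65, 0, 0, 0, 1], [0, 0, -0.8, 0, 0, 0, 1], [0, 0, -0.9, 0, 0, 0, 1]],
  ],
)

```text
time_s: 6.77
position: [0.4782, 0.2304, 0.1435]
tcp_rot: [[0.246, 0.969, 0.002], [0.969, -0.246, 0.0], [0.001, 0.001, -1.0]]
force: [-0.2, -0.4, -3.1]
opening: 0.524
grasp_force: 30.0
```

Emit:
carry_out(
  deltas=[
    [[0.07, 0, 0, 0, 0.01, 0, 1], [0.14, 0, 0, 0, 0.02, 0, 1], [0.21, 0, 0, 0, 0.03, 0, 1], [0.28, 0, 0, 0, 0.04, 0, 1], [0.35, 0, 0, 0, 0.05, 0, 1], [0.42, 0, 0, 0, 0.06, 0, 1], [0.49, 0, 0, 0, 0.07, 0, 1], [0.56, 0, 0, 0, 0.08, 0, 1], [0.63, 0, 0, 0, 0.09, 0, 1], [0.67, 0, 0, 0, 0.1, 0, 1]],
  ],
)

```text
time_s: 7.6
position: [0.5027, 0.3282, 0.1417]
tcp_rot: [[0.197, 0.969, 0.146], [0.783, -0.245, 0.571], [0.59, 0.001, -0.808]]
force: [-0.8, -1.1, -2.9]
opening: 0.531
grasp_force: 30.0
```

```bash
python3 - <<'E'
from h import *
st()
E
```

```text
t 7.6 p [0.5027 0.3282 0.1417] F [-0.7637 -1.1359 -2.9267] op 0.531 gf 29.99592600390315 q [  5.258   32.9548 109.1541  58.5247  40.6638 -27.4734]
[[ 0.1974  0.9694  0.1456]
 [ 0.7831 -0.2453  0.5715]
 [ 0.5897  0.0012 -0.8076]]
```

Emit:
carry_out(
  deltas=[
    [[0, 0, 0, 0, 0.015, 0, 1], [0, 0, 0, 0, 0.03, 0, 1], [0, 0, 0, 0, 0.045, 0, 1], [0, 0, 0, 0, 0.06, 0, 1], [0, 0, 0, 0, 0.075, 0, 1], [0, 0, 0, 0, 0.09, 0, 1], [0, 0, 0, 0, 0.105, 0, 1], [0, 0, 0, 0, 0.12, 0, 1], [0, 0, 0, 0, 0.135, 0, 1], [0, 0, 0, 0, 0.15, 0, 1]],
  ],
)

```text
time_s: 8.43
position: [0.5036, 0.3268, 0.1405]
tcp_rot: [[-0.002, 0.969, 0.248], [-0.001, -0.248, 0.969], [1.0, 0.001, 0.001]]
force: [-0.3, 0.9, -3.2]
opening: 0.528
grasp_force: 30.0
```

```bash
python3 - <<'E'
from h import *
st()
for n in("side","top"): cv2.imwrite(f"pics/{n}1.png",capture(n)[:,:,::-1])
a=cv2.imread("pics/side1.png")[100:400,200:600]
cv2.imwrite("pics/c2.png",cv2.resize(a,None,fx=2,fy=2))
E
```

```text
t 8.4333 p [0.5036 0.3268 0.1405] F [-0.3335  0.9131 -3.1889] op 0.528 gf 29.993412396870553 q [-10.8707  64.0284 115.997   93.4863  90.0846 -90.1006]
[[-0.0016  0.9688  0.248 ]
 [-0.0011 -0.248   0.9688]
 [ 1.      0.0013  0.0015]]
```

View pics/c2.png

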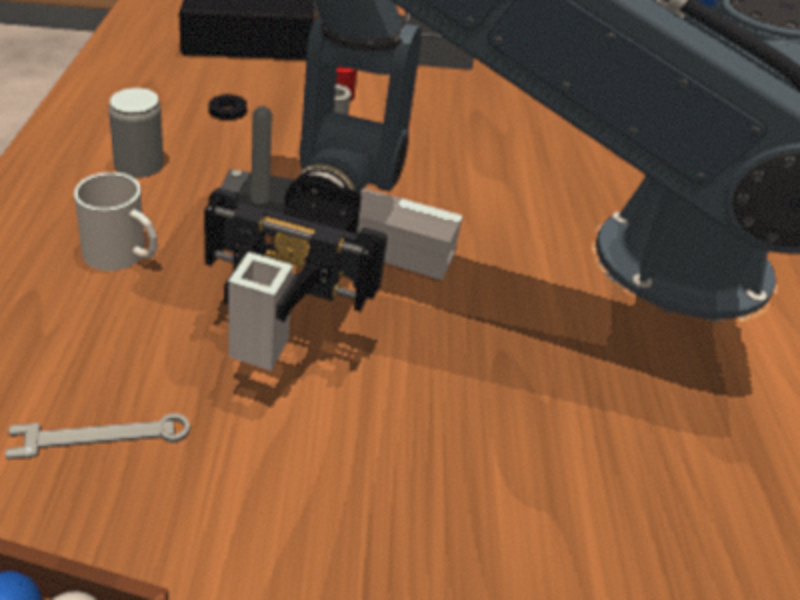

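The picture shows the tube upright in the gripper at crop (262,310). The wrench is at (100,435), and the wrist is close to the post (262,150) and the large tube (430,235). I'll move farther out before lowering.

Emit:
carry_out(
  deltas=[
    [[0, -0.05, 0.07, 0, 0, 0, 1], [0, -0.1, 0.14, 0, 0, 0, 1], [0, -0.15, 0.21, 0, 0, 0, 1], [0, -0.2, 0.28, 0, 0, 0, 1], [0, -0.25, 0.35, 0, 0, 0, 1], [0, -0.3, 0.42, 0, 0, 0, 1], [-0.06, -0.33, 0.45, 0, 0, 0, 1], [-0.13, -0.33, 0.45, 0, 0, 0, 1], [-0.2, -0.33, 0.45, 0, 0, 0, 1], [-0.26, -0.33, 0.45, 0, 0, 0, 1]],
  ],
)

```text
time_s: 9.37
position: [0.4722, 0.4049, 0.101]
tcp_rot: [[-0.001, 0.969, 0.247], [0.002, -0.247, 0.969], [1.0, 0.001, -0.001]]
force: [-0.9, -0.0, -3.6]
opening: 0.53
grasp_force: 30.0
```

Emit:
carry_out(
  deltas=[
    [[-0.03, 0, 0, 0, 0, 0, 1], [-0.06, 0, 0, 0, 0, 0, 1], [-0.08, 0, 0, 0, 0, 0, 1], [-0.1, 0, 0, 0, 0, 0, 1], [-0.11, 0, 0, 0, 0, 0, 1], [-0.12, 0, 0, 0, 0, 0, 1], [-0.13, 0, 0, 0, 0, 0, 1], [-0.135, 0, 0, 0, 0, 0, 1], [-0.14, 0, 0, 0, 0, 0, 1], [-0.14, 0, 0, 0, 0, 0, 1]],
  ],
)

```text
time_s: 10.2
position: [0.4714, 0.4054, 0.0816]
tcp_rot: [[-0.0, 0.969, 0.246], [0.0, -0.246, 0.969], [1.0, 0.0, 0.0]]
force: [-0.2, -0.5, -2.7]
opening: 0.528
grasp_force: 30.0
```

```bash
python3 - <<'E'
from h import *
st()
E
```

```text
t 10.2 p [0.4714 0.4054 0.0816] F [-0.156  -0.482  -2.7493] op 0.528 gf 29.992141756229103 q [ -0.2438  72.0648 115.3493 103.8951  91.791  -97.2049]
[[-0.0002  0.9692  0.2462]
 [ 0.     -0.2462  0.9692]
 [ 1.      0.0002  0.    ]]
```

Emit:
carry_out(
  deltas=[
    [[-0.005, 0, 0, 0, 0, 0, 1], [-0.01, 0, 0, 0, 0, 0, 1], [-0.015, 0, 0, 0, 0, 0, 1], [-0.02, 0, 0, 0, 0, 0, 1], [-0.025, 0, 0, 0, 0, 0, 1], [-0.027, 0, 0, 0, 0, 0, 1], [-0.03, 0, 0, 0, 0, 0, 1], [-0.033, 0, 0, 0, 0, 0, 1], [-0.035, 0, 0, 0, 0, 0, 1], [-0.035, 0, 0, 0, 0, 0, 1]],
  ],
)

```text
time_s: 11.03
position: [0.4714, 0.4053, 0.0762]
tcp_rot: [[0.0, 0.969, 0.246], [-0.0, -0.246, 0.969], [1.0, -0.0, -0.0]]
force: [-0.4, -0.3, -2.6]
opening: 0.523
grasp_force: 30.0
```

Emit:
carry_out(
  deltas=[
    [[-0.003, 0, 0, 0, 0, 0, 1], [-0.006, 0, 0, 0, 0, 0, 1], [-0.009, 0, 0, 0, 0, 0, 1], [-0.012, 0, 0, 0, 0, 0, 1], [-0.015, 0, 0, 0, 0, 0, 1], [-0.018, 0, 0, 0, 0, 0, 1], [-0.018, 0, 0, 0, 0, 0, 1], [-0.018, 0, 0, 0, 0, 0, 1], [-0.018, 0, 0, 0, 0, 0, 1], [-0.018, 0, 0, 0, 0, 0, 1]],
  ],
)

```text
time_s: 11.87
position: [0.4714, 0.4053, 0.0742]
tcp_rot: [[-0.0, 0.969, 0.246], [-0.001, -0.246, 0.969], [1.0, 0.0, 0.001]]
force: [-1.7, -0.6, -0.0]
opening: 0.524
grasp_force: 30.0
```

Emit:
carry_out(
  deltas=[
    [[-0.003, 0, 0, 0, 0, 0, 1], [-0.006, 0, 0, 0, 0, 0, 1], [-0.006, 0, 0, 0, 0, 0, 0.2], [-0.006, 0, 0, 0, 0, 0, -0.3], [-0.006, 0, 0, 0, 0, 0, -0.6], [-0.006, 0, 0, 0, 0, 0, -1], [-0.006, 0, 0, 0, 0, 0, -1], [-0.006, 0, 0, 0, 0, 0, -1], [-0.006, 0, 0, 0, 0, 0, -1], [-0.006, 0, 0, 0, 0, 0, -1]],
  ],
)

```text
time_s: 12.7
position: [0.4714, 0.4054, 0.0726]
tcp_rot: [[0.0, 0.969, 0.246], [0.0, -0.246, 0.969], [1.0, -0.0, -0.0]]
force: [0.5, 0.1, -0.5]
opening: 0.951
grasp_force: 0.0
```

Emit:
carry_out(
  deltas=[
    [[0, 0, -0.02, 0, 0, 0, -1], [0, 0, -0.06, 0, 0, 0, -1], [0, 0, -0.12, 0, 0, 0, -1], [0, 0, -0.2, 0, 0, 0, -1], [0, 0, -0.28, 0, 0, 0, -1], [0, 0, -0.37, 0, 0, 0, -1], [0.05, 0, -0.46, 0, 0, 0, -1], [0.2, 0, -0.5, 0, 0, 0, -1], [0.35, 0, -0.5, 0, 0, 0, -1], [0.5, 0, -0.5, 0, 0, 0, -1]],
  ],
)

```text
time_s: 13.53
position: [0.4533, 0.3311, 0.1482]
tcp_rot: [[0.002, 0.969, 0.249], [-0.001, -0.249, 0.969], [1.0, -0.002, 0.0]]
force: [0.0, -1.0, 0.1]
opening: 0.999
grasp_force: 0.0
```

```bash
python3 - <<'E'
from h import *
st()
cv2.imwrite("pics/top2.png",capture("top")[:,:,::-1])
a=cv2.imread("pics/top2.png")
cv2.imwrite("pics/c3.png",cv2.resize(a[120:280,80:300],None,fx=3.5,fy=3.5))
print(w2p("top",[.4714-.0047,.4053-.0184,.1]))
E
```

```text
t 13.5333 p [0.4533 0.3311 0.1482] F [ 0.0215 -1.0227  0.0548] op 0.999 gf 0.0 q [-11.7006  65.5425 123.2988  92.6706  90.4206 -98.7153]
[[ 0.0019  0.9686  0.2488]
 [-0.0006 -0.2488  0.9686]
 [ 1.     -0.002   0.0001]]
[176.6706 239.9124]
```

View pics/c3.png

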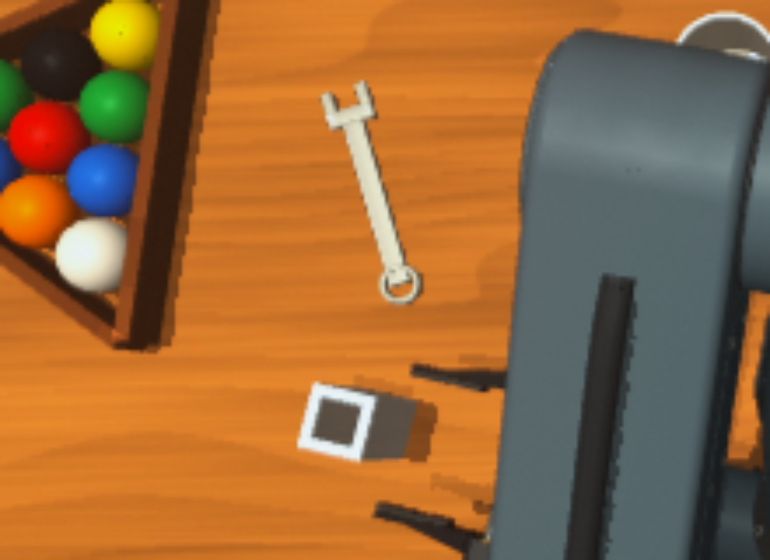

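The tube stands on its own at crop (337,422), which is top pixel (176.3,240.6). That matches the predicted (176.7,239.9). The wrench hasn't moved.

Emit:
carry_out(
  deltas=[
    [[0.1, 0, 0, 0, -0.01, 0, -1], [0.2, 0, 0, 0, -0.02, 0, -1], [0.3, 0, 0, 0, -0.035, 0, -1], [0.4, 0, 0, 0, -0.05, 0, -1], [0.5, 0, 0, 0, -0.065, 0, -1], [0.6, 0, 0, 0, -0.08, 0, -1], [0.6, 0, 0, 0, -0.095, 0, -1], [0.6, 0, 0, 0, -0.11, 0, -1], [0.6, 0, 0, 0, -0.125, 0, -1], [0.6, 0, 0, 0, -0.14, 0, -1]],
  ],
)

```text
time_s: 14.42
position: [0.4526, 0.331, 0.238]
tcp_rot: [[0.191, 0.969, 0.158], [0.75, -0.248, 0.613], [0.633, 0.001, -0.774]]
force: [0.3, 1.1, -0.5]
opening: 1.001
grasp_force: 0.0
```

```bash
python3 - <<'E'
from h import *
st();T=p2w("top",(176.3,240.6),.1);print(T)
go([T[0],T[1],.2],Rdown(75.7))
E
```

```text
t 14.4167 p [0.4526 0.331  0.238 ] F [ 0.2847  1.1324 -0.5226] op 1.001 gf 0.0 q [  4.5773  20.4931 112.5115  54.6184  47.2441 -19.8093]
[[ 0.1911  0.9688  0.1581]
 [ 0.75   -0.248   0.6132]
 [ 0.6333  0.0013 -0.7739]]
[0.465  0.3878 0.1   ]
shift [ 0.1393 -0.0138  0.4411] turn [ 0.0003 -0.1091 -0.0001]
```

Emit:
carry_out(
  deltas=[
    [[0.02, 0, 0.05, 0, -0.015, 0, -1], [0.03, 0, 0.1, 0, -0.03, 0, -1], [0.05, -0.01, 0.15, 0, -0.045, 0, -1], [0.07, -0.01, 0.2, 0, -0.06, 0, -1], [0.09, -0.01, 0.27, 0, -0.075, 0, -1], [0.11, -0.01, 0.34, 0, -0.09, 0, -1], [0.13, -0.01, 0.4, 0, -0.1, 0, -1], [0.14, -0.014, 0.44, 0, -0.109, 0, -1], [0.14, -0.014, 0.44, 0, -0.109, 0, -1], [0.14, -0.014, 0.44, 0, -0.109, 0, -1]],
  ],
)

```text
time_s: 15.25
position: [0.4646, 0.3888, 0.1988]
tcp_rot: [[0.245, 0.969, -0.001], [0.969, -0.245, 0.005], [0.004, -0.002, -1.0]]
force: [0.3, 0.5, -0.6]
opening: 0.999
grasp_force: 0.0
```

```bash
python3 - <<'E'
from h import *
st()
go([.465,.3876,.078],Rdown(75.7))
E
```

```text
t 15.25 p [0.4646 0.3888 0.1988] F [ 0.2918  0.528  -0.5831] op 0.999 gf 0.0 q [29.2281 30.2413 86.4506  0.2932 63.2254 43.2892]
[[ 0.2452  0.9695 -0.001 ]
 [ 0.9695 -0.2452  0.0047]
 [ 0.0043 -0.0021 -1.    ]]
shift [-0.0103  0.006   0.8055] turn [-0.0003 -0.0007  0.0003]
```

Descend, close, then lift.

Emit:
carry_out(
  deltas=[
    [[0, 0, 0.12, 0, 0, 0, -1], [0, 0, 0.24, 0, 0, 0, -1], [-0.005, 0, 0.36, 0, 0, 0, -1], [-0.005, 0, 0.48, 0, 0, 0, -1], [-0.005, 0, 0.58, 0, 0, 0, -1], [-0.005, 0, 0.66, 0, 0, 0, -1], [-0.005, 0, 0.73, 0, 0, 0, -1], [-0.005, 0, 0.78, 0, 0, 0, -1], [-0.005, 0, 0.8, 0, 0, 0, -1], [-0.005, 0, 0.8, 0, 0, 0, -1]],
  ],
)

```text
time_s: 16.08
position: [0.465, 0.3891, 0.0797]
tcp_rot: [[0.247, 0.969, 0.001], [0.969, -0.247, 0.006], [0.006, -0.001, -1.0]]
force: [-0.5, 0.2, 1.5]
opening: 1.003
grasp_force: 0.0
```

Emit:
carry_out(
  deltas=[
    [[0, 0, 0, 0, 0, 0, 1], [0, 0, 0, 0, 0, 0, 1], [0, 0, 0, 0, 0, 0, 1], [0, 0, 0, 0, 0, 0, 1], [0, 0, 0, 0, 0, 0, 1], [0, 0, 0, 0, 0, 0, 1], [0, 0, 0, 0, 0, 0, 1], [0, 0, 0, 0, 0, 0, 1], [0, 0, 0, 0, 0, 0, 1], [0, 0, 0, 0, 0, 0, 1]],
  ],
)

```text
time_s: 16.92
position: [0.4657, 0.3897, 0.0804]
tcp_rot: [[0.246, 0.969, 0.002], [0.969, -0.246, 0.006], [0.007, 0.001, -1.0]]
force: [1.8, -0.2, 1.1]
opening: 0.525
grasp_force: 30.0
```

Emit:
carry_out(
  deltas=[
    [[0, 0, -0.04, 0, 0, 0, 1], [0, 0, -0.1, 0, 0, 0, 1], [0, 0, -0.2, 0, 0, 0, 1], [0, 0, -0.32, 0, 0, 0, 1], [0, 0, -0.44, 0, 0, 0, 1], [0, 0, -0.56, 0, 0, 0, 1], [0, 0, -0.68, 0, 0, 0, 1], [0, 0, -0.8, 0, 0, 0, 1], [0, 0, -0.9, 0, 0, 0, 1], [0, 0, -1, 0, 0, 0, 1]],
  ],
)

```text
time_s: 17.75
position: [0.4642, 0.3884, 0.2314]
tcp_rot: [[0.246, 0.969, 0.001], [0.969, -0.246, 0.006], [0.006, -0.001, -1.0]]
force: [-0.2, -0.3, -2.9]
opening: 0.523
grasp_force: 29.9
```

```bash
python3 - <<'E'
from h import *
st()
go([.5474,-.0173,.266],Rdown(75.7))
E
```

```text
t 17.75 p [0.4642 0.3884 0.2314] F [-0.1826 -0.2992 -2.8711] op 0.523 gf 29.944787621498108 q [29.2149 28.0295 84.6592  0.2956 67.1117 43.3514]
[[ 0.2462  0.9692  0.0007]
 [ 0.9692 -0.2462  0.0059]
 [ 0.0058 -0.0007 -1.    ]]
shift [-2.4838  1.2032 -0.246 ] turn [-0.0001 -0.0009  0.0001]
```

Emit:
carry_out(
  deltas=[
    [[-0.05, 0.02, -0.05, 0, 0, 0, 1], [-0.12, 0.05, -0.1, 0, 0, 0, 1], [-0.2, 0.1, -0.15, 0, 0, 0, 1], [-0.3, 0.15, -0.2, 0, 0, 0, 1], [-0.4, 0.2, -0.23, 0, 0, 0, 1], [-0.5, 0.25, -0.246, 0, 0, 0, 1], [-0.6, 0.3, -0.246, 0, 0, 0, 1], [-0.7, 0.35, -0.246, 0, 0, 0, 1], [-0.8, 0.4, -0.246, 0, 0, 0, 1], [-0.9, 0.45, -0.246, 0, 0, 0, 1]],
  ],
)

```text
time_s: 18.58
position: [0.4966, 0.2385, 0.2657]
tcp_rot: [[0.247, 0.969, -0.001], [0.969, -0.247, 0.005], [0.005, -0.002, -1.0]]
force: [0.5, -0.1, -3.8]
opening: 0.528
grasp_force: 29.9
```

Emit:
carry_out(
  deltas=[
    [[-0.1, 0.05, 0, 0, 0, 0, 1], [-0.2, 0.1, 0, 0, 0, 0, 1], [-0.3, 0.15, 0, 0, 0, 0, 1], [-0.4, 0.2, 0, 0, 0, 0, 1], [-0.5, 0.25, 0, 0, 0, 0, 1], [-0.6, 0.3, 0, 0, 0, 0, 1], [-0.7, 0.35, 0, 0, 0, 0, 1], [-0.8, 0.4, 0, 0, 0, 0, 1], [-0.9, 0.45, 0, 0, 0, 0, 1], [-1, 0.5, 0, 0, 0, 0, 1]],
  ],
)

```text
time_s: 19.42
position: [0.5319, 0.0749, 0.2648]
tcp_rot: [[0.247, 0.969, -0.001], [0.969, -0.247, 0.006], [0.005, -0.002, -1.0]]
force: [-0.0, 0.4, -3.4]
opening: 0.529
grasp_force: 29.9
```

Emit:
carry_out(
  deltas=[
    [[-0.1, 0.05, 0, 0, 0, 0, 1], [-0.2, 0.1, 0, 0, 0, 0, 1], [-0.3, 0.15, 0, 0, 0, 0, 1], [-0.4, 0.2, 0, 0, 0, 0, 1], [-0.48, 0.23, 0, 0, 0, 0, 1], [-0.53, 0.25, 0, 0, 0, 0, 1], [-0.56, 0.253, 0, 0, -0.001, 0, 1], [-0.57, 0.253, 0, 0, -0.001, 0, 1], [-0.57, 0.253, 0, 0, -0.001, 0, 1], [-0.57, 0.253, 0, 0, -0.001, 0, 1]],
  ],
)

```text
time_s: 20.25
position: [0.5482, -0.0144, 0.2648]
tcp_rot: [[0.246, 0.969, -0.0], [0.969, -0.246, 0.001], [0.0, -0.001, -1.0]]
force: [0.7, -1.1, -3.3]
opening: 0.527
grasp_force: 29.9
```

```bash
python3 - <<'E'
from h import *
st()
go([.5474+.0005,-.0173+.002,.25],Rdown(75.7))
im=capture("side")[:,:,::-1]
s=w2p("side",[.5475,-.017,.17]).astype(int);print(s)
cv2.imwrite("pics/c4.png",cv2.resize(im[s[1]-90:s[1]+90,s[0]-110:s[0]+110],None,fx=3.3,fy=3.3,interpolation=cv2.INTER_CUBIC))
E
```

```text
t 20.25 p [ 0.5482 -0.0144  0.2648] F [ 0.6748 -1.1413 -3.2696] op 0.527 gf 29.94503617286682 q [-13.192   21.5093  90.2238   0.0279  68.2994   1.0194]
[[ 0.2457  0.9694 -0.0005]
 [ 0.9694 -0.2457  0.0006]
 [ 0.0004 -0.0006 -1.    ]]
shift [-0.0067 -0.0004  0.0984] turn [-0.0001 -0.0001  0.0002]
[330 149]
```

View pics/c4.png

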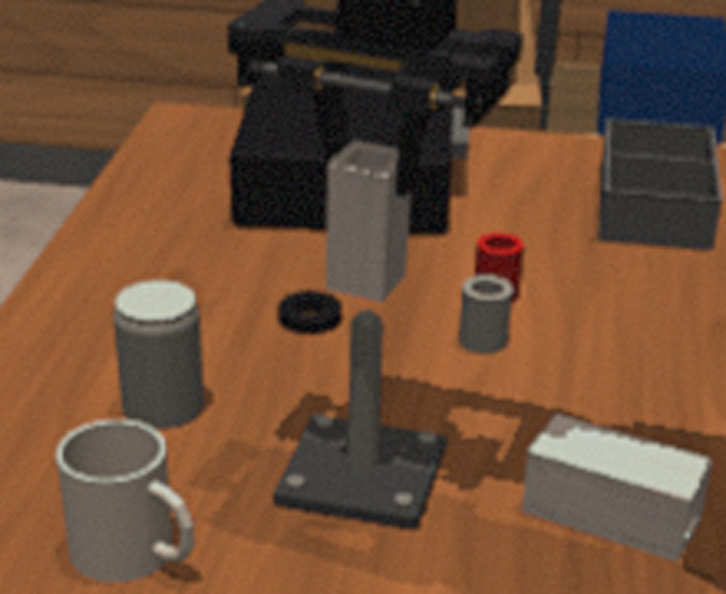

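The tube hangs just above the post tip at crop (367,315) and looks centred. I'll start lowering and watch the force.

Emit:
carry_out(
  deltas=[
    [[0, 0, 0.03, 0, 0, 0, 1], [0, 0, 0.07, 0, 0, 0, 1], [-0.006, 0, 0.11, 0, 0, 0, 1], [-0.006, 0, 0.15, 0, 0, 0, 1], [-0.006, 0, 0.19, 0, 0, 0, 1], [-0.006, 0, 0.23, 0, 0, 0, 1], [-0.006, 0, 0.27, 0, 0, 0, 1], [-0.006, 0, 0.3, 0, 0, 0, 1], [-0.006, 0, 0.32, 0, 0, 0, 1], [-0.006, 0, 0.32, 0, 0, 0, 1]],
  ],
)

```text
time_s: 21.13
position: [0.5479, -0.0158, 0.2159]
tcp_rot: [[0.246, 0.969, -0.002], [0.969, -0.246, 0.0], [-0.0, -0.002, -1.0]]
force: [-0.0, 0.3, -2.6]
opening: 0.522
grasp_force: 29.9
```

Emit:
carry_out(
  deltas=[
    [[0, 0, 0.07, 0, 0, 0, 1], [0, 0, 0.14, 0, 0, 0, 1], [0, 0, 0.21, 0, 0, 0, 1], [0, 0, 0.28, 0, 0, 0, 1], [0, 0, 0.35, 0, 0, 0, 1], [0, 0, 0.42, 0, 0, 0, 1], [0, 0, 0.49, 0, 0, 0, 1], [0, 0, 0.56, 0, 0, 0, 1], [0, 0, 0.62, 0, 0, 0, 1], [0, 0, 0.67, 0, 0, 0, 1]],
  ],
)

```text
time_s: 21.97
position: [0.5481, -0.0159, 0.115]
tcp_rot: [[0.246, 0.969, -0.001], [0.969, -0.246, 0.0], [-0.0, -0.001, -1.0]]
force: [-0.2, 0.1, -3.4]
opening: 0.529
grasp_force: 29.9
```

Emit:
carry_out(
  deltas=[
    [[0, 0, 0.03, 0, 0, 0, 1], [0, 0, 0.055, 0, 0, 0, 1], [0, 0, 0.07, 0, 0, 0, 1], [0, 0, 0.085, 0, 0, 0, 1], [0, 0, 0.095, 0, 0, 0, 1], [0, 0, 0.105, 0, 0, 0, 1], [0, 0, 0.115, 0, 0, 0, 1], [0, 0, 0.12, 0, 0, 0, 1], [0, 0, 0.12, 0, 0, 0, 1], [0, 0, 0.12, 0, 0, 0, 1]],
  ],
)

```text
time_s: 22.8
position: [0.5484, -0.0159, 0.0984]
tcp_rot: [[0.246, 0.969, 0.0], [0.969, -0.246, -0.0], [0.0, 0.0, -1.0]]
force: [0.2, 1.2, -3.8]
opening: 0.523
grasp_force: 29.9
```

Emit:
carry_out(
  deltas=[
    [[0, 0, 0.005, 0, 0, 0, 1], [0, 0, 0.008, 0, 0, 0, 1], [0, 0, 0.011, 0, 0, 0, 1], [0, 0, 0.014, 0, 0, 0, 1], [0, 0, 0.017, 0, 0, 0, 1], [0, 0, 0.02, 0, 0, 0, 1], [0, 0, 0.02, 0, 0, 0, 1], [0, 0, 0.02, 0, 0, 0, 1], [0, 0, 0.02, 0, 0, 0, 1], [0, 0, 0.02, 0, 0, 0, 1]],
  ],
)

```text
time_s: 23.63
position: [0.5485, -0.0161, 0.0964]
tcp_rot: [[0.246, 0.969, 0.0], [0.969, -0.246, -0.0], [-0.0, 0.001, -1.0]]
force: [-1.1, 0.1, 7.3]
opening: 0.526
grasp_force: 29.9
```

Emit:
carry_out(
  deltas=[
    [[0, 0, 0, 0, 0, 0, 0.3], [0, 0, 0, 0, 0, 0, -0.1], [0, 0, 0, 0, 0, 0, -0.4], [0, 0, 0, 0, 0, 0, -0.7], [0, 0, 0, 0, 0, 0, -1], [0, 0, 0, 0, 0, 0, -1], [0, 0, 0, 0, 0, 0, -1], [0, 0, 0, 0, 0, 0, -1], [0, 0, -0.05, 0, 0, 0, -1], [0, 0, -0.1, 0, 0, 0, -1]],
  ],
)

```text
time_s: 24.47
position: [0.548, -0.0158, 0.1104]
tcp_rot: [[0.246, 0.969, -0.001], [0.969, -0.246, 0.0], [0.0, -0.001, -1.0]]
force: [-0.0, -1.0, 0.5]
opening: 0.979
grasp_force: 0.0
```

Emit:
carry_out(
  deltas=[
    [[0, 0, -0.1, 0, 0, 0, -1], [0, 0, -0.2, 0, 0, 0, -1], [0, 0, -0.32, 0, 0, 0, -1], [0, 0, -0.44, 0, 0, 0, -1], [0, 0, -0.56, 0, 0, 0, -1], [-0.08, 0, -0.64, 0, 0, 0, -1], [-0.2, 0.1, -0.66, 0, 0, 0, -1], [-0.33, 0.2, -0.66, 0, 0, 0, -1], [-0.46, 0.3, -0.66, 0, 0, 0, -1], [-0.6, 0.4, -0.66, 0, 0, 0, -1]],
  ],
)

```text
time_s: 25.3
position: [0.5849, -0.1186, 0.2107]
tcp_rot: [[0.246, 0.969, 0.002], [0.969, -0.246, -0.0], [-0.0, 0.002, -1.0]]
force: [0.1, -0.2, 0.3]
opening: 0.998
grasp_force: 0.0
```

```bash
python3 - <<'E'
from h import *
st();go([.6377,-.2673,.1],Rdown(75.7))
E
```

```text
t 25.3 p [ 0.5849 -0.1186  0.2107] F [ 0.0931 -0.1829  0.3497] op 0.998 gf 0.0 q [-22.189   28.777   87.0623   0.0098  64.0673  -7.9738]
[[ 0.2456  0.9694  0.0016]
 [ 0.9694 -0.2456 -0.0005]
 [-0.0001  0.0016 -1.    ]]
shift [-0.8742  0.5836  0.7391] turn [0.0003 0.     0.0002]
```

Emit:
carry_out(
  deltas=[
    [[-0.12, 0.08, 0.04, 0, 0, 0, -1], [-0.24, 0.16, 0.1, 0, 0, 0, -1], [-0.36, 0.24, 0.18, 0, 0, 0, -1], [-0.48, 0.32, 0.26, 0, 0, 0, -1], [-0.6, 0.4, 0.34, 0, 0, 0, -1], [-0.72, 0.48, 0.42, 0, 0, 0, -1], [-0.82, 0.55, 0.5, 0, 0, 0, -1], [-0.87, 0.583, 0.58, 0, 0, 0, -1], [-0.874, 0.583, 0.66, 0, 0, 0, -1], [-0.874, 0.583, 0.72, 0, 0, 0, -1]],
  ],
)

```text
time_s: 26.13
position: [0.6361, -0.2661, 0.1001]
tcp_rot: [[0.247, 0.969, -0.001], [0.969, -0.247, 0.001], [0.001, -0.002, -1.0]]
force: [-0.0, 0.3, -0.1]
opening: 1.0
grasp_force: 0.0
```

```bash
python3 - <<'E'
from h import *
st();go([.6377,-.2673,.003],Rdown(75.7))
E
```

```text
t 26.1333 p [ 0.6361 -0.2661  0.1001] F [-0.0448  0.3373 -0.1142] op 1.0 gf 0.0 q [-31.9713  43.1395  77.4784   0.0224  59.4902 -17.6897]
[[ 0.2469  0.969  -0.0014]
 [ 0.969  -0.2469  0.0013]
 [ 0.0009 -0.0017 -1.    ]]
shift [-0.006   0.0137  0.6474] turn [-0.0003 -0.0001  0.    ]
```

Emit:
carry_out(
  deltas=[
    [[0, 0.005, 0.1, 0, 0, 0, -1], [-0.003, 0.01, 0.2, 0, 0, 0, -1], [-0.003, 0.01, 0.3, 0, 0, 0, -1], [-0.003, 0.01, 0.4, 0, 0, 0, -1], [-0.003, 0.01, 0.48, 0, 0, 0, -1], [-0.003, 0.01, 0.55, 0, 0, 0, -1], [-0.003, 0.01, 0.6, 0, 0, 0, -1], [-0.003, 0.01, 0.63, 0, 0, 0, -1], [-0.003, 0.01, 0.63, 0, 0, 0, 0], [-0.003, 0.01, 0.63, 0, 0, 0, 1]],
  ],
)

```text
time_s: 26.97
position: [0.6384, -0.2674, 0.007]
tcp_rot: [[0.246, 0.969, 0.0], [0.969, -0.246, -0.0], [-0.0, 0.0, -1.0]]
force: [-0.1, 0.3, 0.3]
opening: 0.924
grasp_force: 0.0
```

Emit:
carry_out(
  deltas=[
    [[0, 0, 0, 0, 0, 0, 1], [0, 0, 0, 0, 0, 0, 1], [0, 0, 0, 0, 0, 0, 1], [0, 0, 0, 0, 0, 0, 1], [0, 0, 0, 0, 0, 0, 1], [0, 0, 0, 0, 0, 0, 1], [0, 0, 0, 0, 0, 0, 1], [0, 0, 0, 0, 0, 0, 1], [0, 0, -0.04, 0, 0, 0, 1], [0, 0, -0.1, 0, 0, 0, 1]],
  ],
)

```text
time_s: 27.8
position: [0.6367, -0.2664, 0.0206]
tcp_rot: [[0.246, 0.969, -0.003], [0.969, -0.246, 0.002], [0.001, -0.004, -1.0]]
force: [0.3, 0.0, -1.0]
opening: 0.726
grasp_force: 30.0
```

Emit:
carry_out(
  deltas=[
    [[0, 0, -0.1, 0, 0, 0, 1], [0, 0, -0.2, 0, 0, 0, 1], [0, 0, -0.3, 0, 0, 0, 1], [0, 0, -0.4, 0, 0, 0, 1], [0, 0, -0.5, 0, 0, 0, 1], [0, 0, -0.6, 0, 0, 0, 1], [0, 0, -0.7, 0, 0, 0, 1], [0.03, -0.02, -0.8, 0, 0, 0, 1], [0.1, -0.06, -0.9, 0, 0, 0, 1], [0.2, -0.13, -1, 0, 0, 0, 1]],
  ],
)

```text
time_s: 28.63
position: [0.6271, -0.2343, 0.174]
tcp_rot: [[0.248, 0.969, 0.002], [0.969, -0.248, -0.002], [-0.001, 0.003, -1.0]]
force: [-0.4, 0.0, -0.1]
opening: 0.725
grasp_force: 30.0
```

Emit:
carry_out(
  deltas=[
    [[0.1, -0.06, -0.07, 0, 0, 0, 1], [0.2, -0.12, -0.14, 0, 0, 0, 1], [0.3, -0.19, -0.2, 0, 0, 0, 1], [0.4, -0.26, -0.25, 0, 0, 0, 1], [0.5, -0.33, -0.25, 0, 0, 0, 1], [0.6, -0.39, -0.25, 0, 0, 0, 1], [0.7, -0.46, -0.25, 0, 0, 0, 1], [0.8, -0.52, -0.25, 0, 0, 0, 1], [0.9, -0.58, -0.25, 0, 0, 0, 1], [1, -0.65, -0.25, 0, 0, 0, 1]],
  ],
)

```text
time_s: 29.47
position: [0.5687, -0.0625, 0.2092]
tcp_rot: [[0.246, 0.969, 0.0], [0.969, -0.246, 0.0], [0.0, 0.0, -1.0]]
force: [0.5, -0.4, -0.2]
opening: 0.728
grasp_force: 30.0
```

```bash
python3 - <<'E'
from h import *
st();go([.5474,-.0173,.2],Rdown(75.7))
E
```

```text
t 29.4667 p [ 0.5687 -0.0625  0.2092] F [ 0.5218 -0.3503 -0.2067] op 0.728 gf 29.998865691013634 q [-17.46    27.0617  90.645    0.0044  62.2902  -3.2092]
[[ 0.2462  0.9692  0.0001]
 [ 0.9692 -0.2462  0.    ]
 [ 0.0001  0.0001 -1.    ]]
shift [ 0.257  -0.2119  0.0615] turn [ 0.     -0.      0.0001]
```

Emit:
carry_out(
  deltas=[
    [[0.06, -0.05, 0, 0, 0, 0, 1], [0.12, -0.1, 0, 0, 0, 0, 1], [0.18, -0.15, 0, 0, 0, 0, 1], [0.23, -0.19, 0, 0, 0, 0, 1], [0.25, -0.205, 0, 0, 0, 0, 1], [0.255, -0.211, 0, 0, 0, 0, 1], [0.255, -0.211, 0.02, 0, 0, 0, 1], [0.255, -0.211, 0.04, 0, 0, 0, 1], [0.255, -0.211, 0.06, 0, 0, 0, 1], [0.255, -0.211, 0.06, 0, 0, 0, 1]],
  ],
)

```text
time_s: 30.3
position: [0.5476, -0.0197, 0.1994]
tcp_rot: [[0.247, 0.969, -0.001], [0.969, -0.247, 0.0], [-0.0, -0.002, -1.0]]
force: [0.3, -0.4, -0.2]
opening: 0.727
grasp_force: 30.0
```

```bash
python3 - <<'E'
from h import *
st();go([.5474,-.0173,.2],Rdown(75.7))
im=capture("side")[:,:,::-1]
s=w2p("side",[.5475,-.017,.17]).astype(int)
cv2.imwrite("pics/c5.png",cv2.resize(im[s[1]-50:s[1]+70,s[0]-70:s[0]+70],None,fx=5,fy=5,interpolation=cv2.INTER_CUBIC))
E
```

```text
t 30.3 p [ 0.5476 -0.0197  0.1994] F [ 0.3263 -0.404  -0.192 ] op 0.727 gf 29.999758335761726 q [-13.7404  26.0345  94.5887  -0.006   59.4637   0.5645]
[[ 0.247   0.969  -0.0015]
 [ 0.969  -0.247   0.0003]
 [-0.0001 -0.0015 -1.    ]]
shift [ 0.0149 -0.005  -0.0043] turn [-0.0002  0.     -0.    ]
```

View pics/c5.png

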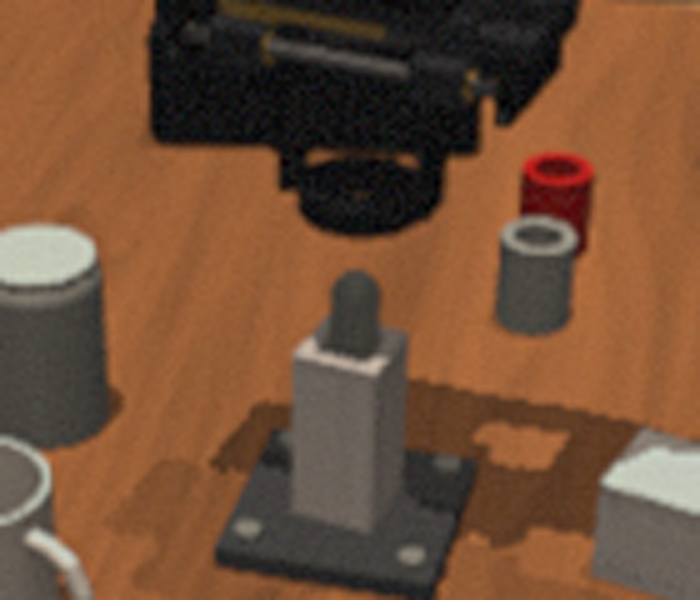

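The tube is seated on the plate at crop (350,440). The ring is held level above the post at (370,195).

Emit:
carry_out(
  deltas=[
    [[0.008, -0.003, 0.01, 0, 0, 0, 1], [0.015, -0.005, 0.03, 0, 0, 0, 1], [0.015, -0.005, 0.06, 0, 0, 0, 1], [0.015, -0.005, 0.1, 0, 0, 0, 1], [0.015, -0.005, 0.14, 0, 0, 0, 1], [0.015, -0.005, 0.18, 0, 0, 0, 1], [0.015, -0.005, 0.22, 0, 0, 0, 1], [0.015, -0.005, 0.26, 0, 0, 0, 1], [0.015, -0.005, 0.3, 0, 0, 0, 1], [0.015, -0.005, 0.31, 0, 0, 0, 1]],
  ],
)

```text
time_s: 31.18
position: [0.547, -0.0167, 0.1525]
tcp_rot: [[0.246, 0.969, -0.002], [0.969, -0.246, 0.0], [-0.0, -0.002, -1.0]]
force: [-0.4, 0.9, -0.7]
opening: 0.728
grasp_force: 30.0
```

Emit:
carry_out(
  deltas=[
    [[0, 0, 0.02, 0, 0, 0, 1], [0, 0, 0.05, 0, 0, 0, 1], [0, 0, 0.08, 0, 0, 0, 1], [0, 0, 0.11, 0, 0, 0, 1], [0, 0, 0.14, 0, 0, 0, 1], [0, 0, 0.15, 0, 0, 0, 1], [0, 0, 0.16, 0, 0, 0, 1], [0, 0, 0.17, 0, 0, 0, 1], [0, 0, 0.175, 0, 0, 0, 1], [0, 0, 0.175, 0, 0, 0, 1]],
  ],
)

```text
time_s: 32.02
position: [0.5477, -0.0168, 0.1275]
tcp_rot: [[0.246, 0.969, -0.0], [0.969, -0.246, 0.0], [-0.0, -0.0, -1.0]]
force: [0.7, 0.1, 0.1]
opening: 0.725
grasp_force: 30.0
```

Emit:
carry_out(
  deltas=[
    [[0, 0, 0.003, 0, 0, 0, 1], [0, 0, 0.006, 0, 0, 0, 1], [0, 0, 0.009, 0, 0, 0, 1], [0, 0, 0.012, 0, 0, 0, 1], [0, 0, 0.015, 0, 0, 0, 1], [0, 0, 0.018, 0, 0, 0, 1], [0, 0, 0.018, 0, 0, 0, 1], [0, 0, 0.018, 0, 0, 0, 1], [0, 0, 0.018, 0, 0, 0, 1], [0, 0, 0.018, 0, 0, 0, 1]],
  ],
)

```text
time_s: 32.85
position: [0.5477, -0.0168, 0.1249]
tcp_rot: [[0.246, 0.969, -0.0], [0.969, -0.246, -0.0], [-0.0, -0.0, -1.0]]
force: [0.7, -0.1, -0.6]
opening: 0.726
grasp_force: 30.0
```

Emit:
carry_out(
  deltas=[
    [[0, 0, 0.003, 0, 0, 0, 1], [0, 0, 0.006, 0, 0, 0, 1], [0, 0, 0.009, 0, 0, 0, 1], [0, 0, 0.011, 0, 0, 0, 1], [0, 0, 0.013, 0, 0, 0, 1], [0, 0, 0.015, 0, 0, 0, 1], [0, 0, 0.015, 0, 0, 0, 1], [0, 0, 0.015, 0, 0, 0, 1], [0, 0, 0.015, 0, 0, 0, 1], [0, 0, 0.015, 0, 0, 0, 1]],
  ],
)

```text
time_s: 33.68
position: [0.5478, -0.0168, 0.1236]
tcp_rot: [[0.246, 0.969, 0.001], [0.969, -0.246, -0.0], [-0.0, 0.001, -1.0]]
force: [-1.5, 0.2, 7.1]
opening: 0.726
grasp_force: 30.0
```

Emit:
carry_out(
  deltas=[
    [[0, 0, 0, 0, 0, 0, 0.3], [0, 0, 0, 0, 0, 0, -0.2], [0, 0, 0, 0, 0, 0, -0.5], [0, 0, 0, 0, 0, 0, -1], [0, 0, 0, 0, 0, 0, -1], [0, 0, 0, 0, 0, 0, -1], [0, 0, -0.06, 0, 0, 0, -1], [0, 0, -0.14, 0, 0, 0, -1], [0, 0, -0.24, 0, 0, 0, -1], [0, 0, -0.34, 0, 0, 0, -1]],
  ],
)

```text
time_s: 34.52
position: [0.5475, -0.0168, 0.1743]
tcp_rot: [[0.246, 0.969, -0.001], [0.969, -0.246, 0.0], [0.0, -0.001, -1.0]]
force: [-0.3, -0.2, -0.1]
opening: 1.0
grasp_force: 0.0
```

```bash
python3 - <<'E'
from h import *
im=cv2.imread("pics/top0.png");x0,y0,x1,y1=415,218,455,252
c=cv2.resize(im[y0:y1,x0:x1],None,fx=8,fy=8,interpolation=cv2.INTER_CUBIC)
h=cv2.cvtColor(c,cv2.COLOR_BGR2HSV);m=((h[...,1]<90)&(h[...,2]>140)).astype(np.uint8)*255
cs,_=cv2.findContours(m,cv2.RETR_EXTERNAL,cv2.CHAIN_APPROX_NONE);k=max(cs,key=cv2.contourArea)[:,0]
W=np.array([p2w("top",((p[0]+.5)/8-.5+x0,(p[1]+.5)/8-.5+y0),.06)[:2]*1000 for p in k],np.float32)
print(cv2.fitEllipse(W),cv2.minEnclosingCircle(W))
st();go([.4672,-.2572,.16],Rdown(75.7))
E
```

```text
((467.9418640136719, -257.5167541503906), (45.73175811767578, 46.18089294433594), 96.70307922363281) ((467.90509033203125, -257.2044677734375), 23.652400970458984)
t 34.5167 p [ 0.5475 -0.0168  0.1743] F [-0.3193 -0.2044 -0.141 ] op 1.0 gf 0.0 q [-13.4471  27.9764  96.0506   0.0024  56.018    0.8084]
[[ 0.2463  0.9692 -0.0008]
 [ 0.9692 -0.2463  0.0002]
 [ 0.     -0.0008 -1.    ]]
shift [-1.6853 -0.124   0.0952] turn [-0.0001 -0.      0.0001]
```

Emit:
carry_out(
  deltas=[
    [[-0.03, 0, -0.05, 0, 0, 0, -1], [-0.1, 0, -0.07, 0, 0, 0, -1], [-0.2, -0.01, -0.07, 0, 0, 0, -1], [-0.3, -0.02, -0.07, 0, 0, 0, -1], [-0.42, -0.03, -0.07, 0, 0, 0, -1], [-0.54, -0.04, -0.07, 0, 0, 0, -1], [-0.66, -0.05, -0.07, 0, 0, 0, -1], [-0.78, -0.06, -0.04, 0, 0, 0, -1], [-0.89, -0.065, 0, 0, 0, 0, -1], [-1, -0.07, 0.05, 0, 0, 0, -1]],
  ],
)

```text
time_s: 35.35
position: [0.4997, -0.1612, 0.1658]
tcp_rot: [[0.247, 0.969, -0.0], [0.969, -0.247, -0.0], [-0.0, -0.0, -1.0]]
force: [-0.9, -0.8, -0.4]
opening: 0.998
grasp_force: 0.0
```

Emit:
carry_out(
  deltas=[
    [[-0.1, -0.01, 0.06, 0, 0, 0, -1], [-0.2, -0.01, 0.12, 0, 0, 0, -1], [-0.3, -0.02, 0.18, 0, 0, 0, -1], [-0.4, -0.03, 0.24, 0, 0, 0, -1], [-0.5, -0.04, 0.3, 0, 0, 0, -1], [-0.58, -0.045, 0.36, 0, 0, 0, -1], [-0.64, -0.048, 0.4, 0, 0, 0, -1], [-0.68, -0.05, 0.42, 0, 0, 0, -1], [-0.685, -0.05, 0.43, 0, 0, 0, -1], [-0.685, -0.05, 0.43, 0, 0, 0, -1]],
  ],
)

```text
time_s: 36.18
position: [0.4678, -0.2574, 0.1013]
tcp_rot: [[0.247, 0.969, -0.0], [0.969, -0.247, 0.001], [0.0, -0.001, -1.0]]
force: [0.1, -0.7, 0.4]
opening: 1.002
grasp_force: 0.0
```

```bash
python3 - <<'E'
from h import *
st();go([.4679,-.2573,.02],Rdown(75.7))
E
```

```text
t 36.1833 p [ 0.4678 -0.2574  0.1013] F [ 0.077  -0.7423  0.3946] op 1.002 gf 0.0 q [-40.8267  33.5965 101.272    0.0154  45.1707 -26.5444]
[[ 0.2469  0.969  -0.0004]
 [ 0.969  -0.2469  0.0006]
 [ 0.0005 -0.0005 -1.    ]]
shift [0.0006 0.0007 0.5421] turn [-0.0001 -0.0001  0.    ]
```

Emit:
carry_out(
  deltas=[
    [[0, 0, 0.06, 0, 0, 0, -1], [0, 0, 0.14, 0, 0, 0, -1], [0, 0, 0.22, 0, 0, 0, -1], [0, 0, 0.3, 0, 0, 0, -1], [0, 0, 0.38, 0, 0, 0, -1], [0, 0, 0.45, 0, 0, 0, -1], [0, 0, 0.51, 0, 0, 0, -1], [0, 0, 0.54, 0, 0, 0, -1], [0, 0, 0.54, 0, 0, 0, 0], [0, 0, 0.54, 0, 0, 0, 1]],
  ],
)

```text
time_s: 37.02
position: [0.4681, -0.2572, 0.0205]
tcp_rot: [[0.246, 0.969, -0.0], [0.969, -0.246, 0.0], [0.0, -0.0, -1.0]]
force: [-0.4, -0.7, 0.1]
opening: 0.919
grasp_force: 0.0
```

Emit:
carry_out(
  deltas=[
    [[0, 0, 0, 0, 0, 0, 1], [0, 0, 0, 0, 0, 0, 1], [0, 0, 0, 0, 0, 0, 1], [0, 0, 0, 0, 0, 0, 1], [0, 0, 0, 0, 0, 0, 1], [0, 0, 0, 0, 0, 0, 1], [0, 0, 0, 0, 0, 0, 1], [0, 0, 0, 0, 0, 0, 1], [0, 0, 0, 0, 0, 0, 1], [0, 0, 0, 0, 0, 0, 1]],
  ],
)

```text
time_s: 37.85
position: [0.468, -0.2575, 0.0209]
tcp_rot: [[0.246, 0.969, 0.0], [0.969, -0.246, -0.0], [-0.0, 0.0, -1.0]]
force: [-1.9, 0.2, 5.7]
opening: 0.545
grasp_force: 30.0
```

Emit:
carry_out(
  deltas=[
    [[0, 0, -0.05, 0, 0, 0, 1], [0, 0, -0.12, 0, 0, 0, 1], [0, 0, -0.22, 0, 0, 0, 1], [0, 0, -0.32, 0, 0, 0, 1], [0, 0, -0.44, 0, 0, 0, 1], [0, 0, -0.56, 0, 0, 0, 1], [0, 0, -0.68, 0, 0, 0, 1], [0, 0, -0.8, 0, 0, 0, 1], [0, 0, -0.9, 0, 0, 0, 1], [0, 0, -1, 0, 0, 0, 1]],
  ],
)

```text
time_s: 38.68
position: [0.4675, -0.2567, 0.1716]
tcp_rot: [[0.246, 0.969, -0.0], [0.969, -0.246, 0.001], [0.001, -0.001, -1.0]]
force: [-0.3, 0.3, -4.8]
opening: 0.548
grasp_force: 30.0
```

```bash
python3 - <<'E'
from h import *
st();go([.5474,-.0173,.205],Rdown(75.7))
E
```

```text
t 38.6833 p [ 0.4675 -0.2567  0.1716] F [-0.284   0.274  -4.7582] op 0.548 gf 29.99999150611984 q [-40.7903  27.2156  98.2177   0.0176  54.6072 -26.5432]
[[ 0.2463  0.9692 -0.0004]
 [ 0.9692 -0.2463  0.0007]
 [ 0.0005 -0.0005 -1.    ]]
shift [ 1.6782  0.1227 -0.2219] turn [-0.0001 -0.0001  0.0001]
```

Emit:
carry_out(
  deltas=[
    [[0.05, 0, -0.08, 0, 0, 0, 1], [0.12, 0.01, -0.16, 0, 0, 0, 1], [0.2, 0.015, -0.22, 0, 0, 0, 1], [0.3, 0.02, -0.22, 0, 0, 0, 1], [0.4, 0.03, -0.22, 0, 0, 0, 1], [0.5, 0.035, -0.22, 0, 0, 0, 1], [0.6, 0.04, -0.22, 0, 0, 0, 1], [0.7, 0.05, -0.22, 0, 0, 0, 1], [0.8, 0.055, -0.22, 0, 0, 0, 1], [0.9, 0.065, -0.22, 0, 0, 0, 1]],
  ],
)

```text
time_s: 39.52
position: [0.51, -0.1271, 0.2033]
tcp_rot: [[0.246, 0.969, -0.002], [0.969, -0.246, 0.001], [0.001, -0.002, -1.0]]
force: [-0.4, 0.1, -3.8]
opening: 0.55
grasp_force: 30.0
```

Emit:
carry_out(
  deltas=[
    [[0.1, 0.01, 0, 0, 0, 0, 1], [0.2, 0.015, 0, 0, 0, 0, 1], [0.3, 0.02, 0, 0, 0, 0, 1], [0.4, 0.03, 0, 0, 0, 0, 1], [0.5, 0.035, 0, 0, 0, 0, 1], [0.6, 0.045, 0, 0, 0, 0, 1], [0.68, 0.05, 0, 0, 0, 0, 1], [0.74, 0.055, 0, 0, 0, 0, 1], [0.77, 0.058, 0, 0, 0, 0, 1], [0.77, 0.058, 0, 0, 0, 0, 1]],
  ],
)

```text
time_s: 40.35
position: [0.5476, -0.0182, 0.2035]
tcp_rot: [[0.245, 0.97, -0.0], [0.97, -0.245, 0.0], [0.0, -0.0, -1.0]]
force: [-0.5, -1.1, -3.7]
opening: 0.552
grasp_force: 30.0
```

```bash
python3 - <<'E'
from h import *
st();go([.5474,-.0173,.205],Rdown(75.7))
im=capture("side")[:,:,::-1]
s=w2p("side",[.5475,-.017,.17]).astype(int)
cv2.imwrite("pics/c6.png",cv2.resize(im[s[1]-50:s[1]+70,s[0]-70:s[0]+70],None,fx=5,fy=5,interpolation=cv2.INTER_CUBIC))
E
```

```text
t 40.35 p [ 0.5476 -0.0182  0.2035] F [-0.4551 -1.1124 -3.6672] op 0.552 gf 30.000161395728355 q [-13.5904  25.6874  94.4007   0.0056  59.9264   0.5814]
[[ 0.2449  0.9696 -0.0002]
 [ 0.9696 -0.2449  0.0001]
 [ 0.0001 -0.0003 -1.    ]]
shift [ 0.0052 -0.0026 -0.0098] turn [-0.     -0.      0.0003]
```

View pics/c6.png

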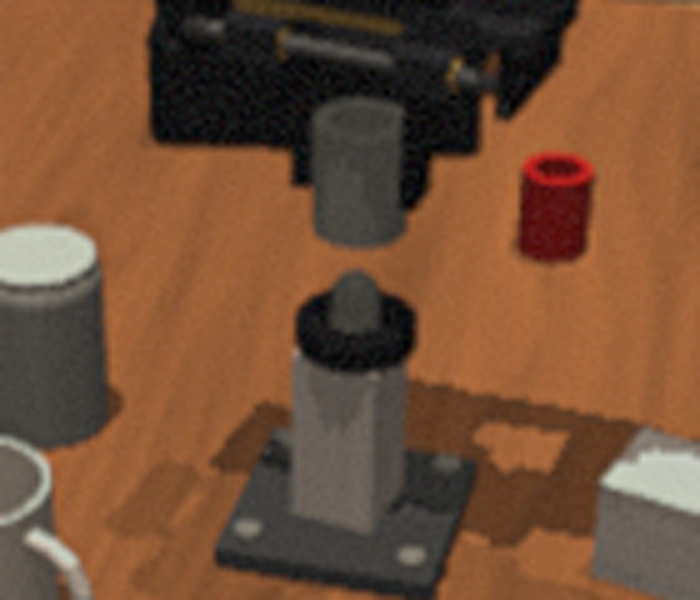

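The ring is home on the tube at crop (356,330), and the collar hangs upright above the post at (360,175).

Emit:
carry_out(
  deltas=[
    [[0.005, -0.002, 0.01, 0, 0, 0, 1], [0.005, -0.002, 0.03, 0, 0, 0, 1], [0.005, -0.002, 0.06, 0, 0, 0, 1], [0.005, -0.002, 0.09, 0, 0, 0, 1], [0.005, -0.002, 0.12, 0, 0, 0, 1], [0.005, -0.002, 0.15, 0, 0, 0, 1], [0.005, -0.002, 0.18, 0, 0, 0, 1], [0.005, -0.002, 0.21, 0, 0, 0, 1], [0.005, -0.002, 0.24, 0, 0, 0, 1], [0.005, -0.002, 0.25, 0, 0, 0, 1]],
  ],
)

```text
time_s: 41.23
position: [0.5471, -0.0182, 0.1652]
tcp_rot: [[0.246, 0.969, -0.001], [0.969, -0.246, 0.0], [0.0, -0.001, -1.0]]
force: [0.0, -0.2, -4.2]
opening: 0.552
grasp_force: 30.0
```

Emit:
carry_out(
  deltas=[
    [[0, 0, 0.01, 0, 0, 0, 1], [0, 0, 0.02, 0, 0, 0, 1], [0, 0, 0.03, 0, 0, 0, 1], [0, 0, 0.035, 0, 0, 0, 1], [0, 0, 0.04, 0, 0, 0, 1], [0, 0, 0.045, 0, 0, 0, 1], [0, 0, 0.05, 0, 0, 0, 1], [0, 0, 0.055, 0, 0, 0, 1], [0, 0, 0.06, 0, 0, 0, 1], [0, 0, 0.06, 0, 0, 0, 1]],
  ],
)

```text
time_s: 42.07
position: [0.5474, -0.0183, 0.157]
tcp_rot: [[0.246, 0.969, -0.0], [0.969, -0.246, 0.0], [-0.0, -0.0, -1.0]]
force: [0.7, -1.1, -5.0]
opening: 0.549
grasp_force: 30.0
```

Emit:
carry_out(
  deltas=[
    [[0, 0, 0.004, 0, 0, 0, 1], [0, 0, 0.008, 0, 0, 0, 1], [0, 0, 0.012, 0, 0, 0, 1], [0, 0, 0.016, 0, 0, 0, 1], [0, 0, 0.019, 0, 0, 0, 1], [0, 0, 0.022, 0, 0, 0, 1], [0, 0, 0.025, 0, 0, 0, 1], [0, 0, 0.025, 0, 0, 0, 1], [0, 0, 0.025, 0, 0, 0, 1], [0, 0, 0.025, 0, 0, 0, 1]],
  ],
)

```text
time_s: 42.9
position: [0.5475, -0.0183, 0.1534]
tcp_rot: [[0.246, 0.969, 0.0], [0.969, -0.246, 0.0], [0.0, 0.0, -1.0]]
force: [-0.6, -0.1, -4.8]
opening: 0.549
grasp_force: 30.0
```

Emit:
carry_out(
  deltas=[
    [[0, 0, 0.003, 0, 0, 0, 1], [0, 0, 0.006, 0, 0, 0, 1], [0, 0, 0.008, 0, 0, 0, 1], [0, 0, 0.01, 0, 0, 0, 1], [0, 0, 0.01, 0, 0, 0, 1], [0, 0, 0.01, 0, 0, 0, 1], [0, 0, 0.01, 0, 0, 0, 1], [0, 0, 0.01, 0, 0, 0, 1], [0, 0, 0.01, 0, 0, 0, 1], [0, 0, 0.01, 0, 0, 0, 1]],
  ],
)

```text
time_s: 43.73
position: [0.5477, -0.0183, 0.1529]
tcp_rot: [[0.246, 0.969, 0.001], [0.969, -0.246, -0.0], [-0.0, 0.001, -1.0]]
force: [-1.5, -0.2, 5.4]
opening: 0.548
grasp_force: 30.0
```

Contact is at the expected home height, so I release and rise.

Emit:
carry_out(
  deltas=[
    [[0, 0, 0, 0, 0, 0, 0.3], [0, 0, 0, 0, 0, 0, -0.1], [0, 0, 0, 0, 0, 0, -0.5], [0, 0, 0, 0, 0, 0, -1], [0, 0, 0, 0, 0, 0, -1], [0, 0, 0, 0, 0, 0, -1], [0, 0, 0, 0, 0, 0, -1], [0, 0, -0.06, 0, 0, 0, -1], [0, 0, -0.14, 0, 0, 0, -1], [0, 0, -0.24, 0, 0, 0, -1]],
  ],
)

```text
time_s: 44.57
position: [0.5469, -0.0182, 0.1879]
tcp_rot: [[0.246, 0.969, -0.002], [0.969, -0.246, 0.0], [0.0, -0.002, -1.0]]
force: [1.0, 0.1, -0.4]
opening: 0.982
grasp_force: 0.0
```

Emit:
carry_out(
  deltas=[
    [[0, 0, -0.1, 0, 0, 0, -1], [0, 0, -0.2, 0, 0, 0, -1], [0, 0, -0.3, 0, 0, 0, -1], [0, 0, -0.4, 0, 0, 0, -1], [0, 0, -0.46, 0, 0, 0, -1], [0, 0, -0.5, 0, 0, 0, -1], [0, 0, -0.5, 0, 0, 0, -1], [0, 0, -0.5, 0, 0, 0, -1], [0, 0, -0.5, 0, 0, 0, -1], [0, 0, -0.5, 0, 0, 0, -1]],
  ],
)

```text
time_s: 45.4
position: [0.5469, -0.0182, 0.2619]
tcp_rot: [[0.246, 0.969, -0.002], [0.969, -0.246, 0.0], [-0.0, -0.002, -1.0]]
force: [-0.6, -0.2, -0.3]
opening: 1.002
grasp_force: 0.0
```

```bash
python3 - <<'E'
from h import *
st()
cv2.imwrite("pics/c7.png",capture("side")[:,:,::-1])
for z in(.116,.132,.192): print(w2p("side",[.5475,-.0173,z]))
E
```

```text
t 45.4 p [ 0.5469 -0.0182  0.2619] F [-0.6095 -0.2284 -0.2597] op 1.002 gf 0.0 q [-13.61    21.6287  90.5378  -0.0018  67.9554   0.648 ]
[[ 0.2463  0.9692 -0.0021]
 [ 0.9692 -0.2463  0.0005]
 [-0.0001 -0.0021 -1.    ]]
[330.1997 167.6619]
[330.3604 162.341 ]
[330.9881 141.547 ]
```

View pics/c7.png

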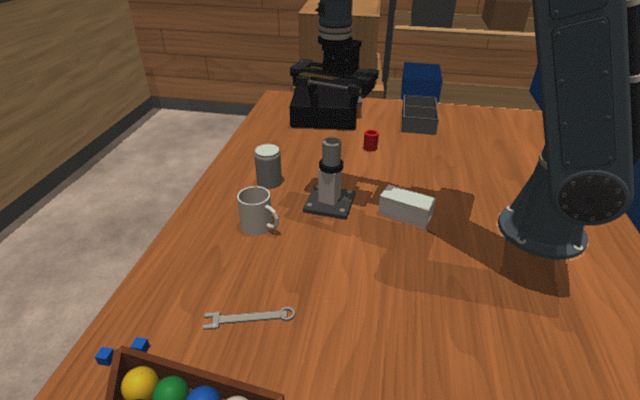

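The stack is complete: tube on the plate, ring at (331,165), collar top at (331,141) against a predicted row of 141.5. The mug (255,210), tin (267,165) and wrench (250,317) are where they started, and the gripper is clear.

```bash
python3 -c "
from rig import job
print(job.hand_in())"
```

```text
the job is handed in; nothing more can be done
None
```

The foot is assembled and handed in at about 45 s, with tube, ring and collar each lowered home in that order and the mug, tin and wrench unmoved; the larger spare tube shifted by an estimated 2 cm, probably nudged by the arm, and I left it there.

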